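# Clear the viewing box and hold its lamp shutter at half

## Robot

A 6-joint arm with a two-finger parallel gripper is mounted at the origin on the work surface. World frame = base frame: x ahead of the robot, y to its left, z up, the work surface at z = 0. Lengths are in m, angles in rad, forces in N, time in s.
With the tool pointing down it reaches from about 0.3 to 0.775 m from the base axis. Payload 14.6 kg.
Tool frame: the origin (TCP) lies at the very end of the fingers, on their centre line; the grasp point (between the pads) lies 19 mm behind it; z points along the fingers, y is the direction in which the jaws open and shut (so a half turn about z gives the same grasp; the last joint's range is limited). The gripper opens to 85 mm and grips with 20 to 120 N. Pads are 22 mm wide; open, the fingers measure 114 mm over their backs; the gripper's body (76 mm by 85 mm) begins 54 mm behind the grasp point. The pads swing forward as they close: fully open they stand 13 mm farther back than shut.
Start: joints at [1.084, 0.3, 1.521, -0, 1.321, -0.067], TCP at [0.224, 0.502, 0.231] pointing down, gripper open.
Joint ranges: [-3.03, 3.03], [-0.79, 2.21], [0.23, 2.52], [-1.04, 4.18], [0, 3.07], [-2.55, 2.55]. Speed limits (rad/s): [2.22, 2.22, 2.57, 3.14, 3.14, 3.14].

## Interface

Orientations are given as a unit quaternion [w, x, y, z].
In Python, from bench import r, optics gives the robot as it stands.
- The arm moves only by the tool drive_tool, never from a script. Its argument "targets" is a list that holds one entry, the list of rows, each a list of 5 numbers: the shift along the tool's x, y, z in mm, then the turn about the tool's z in degrees, then the opening in per cent of the stroke, from 0 (shut) to 100 (fully open). In form: [[[tx, ty, tz, turn, grip], ...]]. A call has 1 to 5 rows; each row is the pose to reach, as a shift and turn from the pose commanded when the call began, along the tool's axes at that moment; what a row does not reach only later rows make up. A row lasts 1/12 s, in which the tool goes at most 41.7 mm and 7.16 degrees, less where a joint would pass 70% of its speed; a pose out of reach is approached as far as the arm can. A call with a gripper value outside its range is refused whole. The fingers move at their own pace and stop on an object; "grip_force" is the grip in N (left out, the last holds). Time passes only in rows, so rows that repeat a pose let the fingers close. It gives the time, the measured TCP pose, the force and the opening at its end, in the units of the state.
- r.read_state(): the state, without advancing time (a new reading comes with each control period).
- optics.capture(name): name is "scene" or "top"; returns the picture (384x512x3 uint8, blue, green, red); there is no depth.
- optics.get_calibration(name): a dict with "fx", "fy", "cx", "cy" (pixels), "k1" (the pictures are not rectified: a ray, as slopes to the right and down, at radius r is drawn at 1 + k1 r^2 times it, then the intrinsics apply), "rvec" (rotation vector, rad) and "tvec" (3), from world to camera coordinates, as OpenCV has them. Camera axes: x right, y down, z forward; pixel columns grow to the right and rows downward; lengths in m; the calibration is good to about 2 mm. A picture is of the moment at which its call begins. get_calibration takes no time and is no camera call.
- r.close_job(): hands the job in, once; it reports no verdict.
The state is a dict: "time_s": time; "joint_positions": joint angles; "dq": joint speeds; "joint_torque": joint torques, N m; "position": TCP position; "tcp_rot": TCP orientation; "ft_force": force on the tool from outside, world axes, zero at the start; "torque": the same for the moment, N m; "grip_width": finger opening in m.
Only numpy, scipy, OpenCV 4.12 (cv2) and the standard library are available. Lean on these libraries where they do the work, as an engineer would, in place of code of your own. Each camera call takes 0.05 s, during which the arm holds its last target.

## Task

Get the lamp viewing box ready for checking the fused tile: first move the two chunky glass offcuts off its window into the open scrap tub, without shifting the flat square tile, the brush on the box or the jar beside it. Then, by its knob, slide the sprung lamp shutter to the half mark, so that the edge of the light falls under the middle of the window, and finish while still holding the knob there with the fingers; once it has started to open, never let the shutter snap shut.

Things in the scene. Friction and masses are not known exactly. Their poses are not given: they have to be found in the camera images.
- viewer: Light grey viewing box fixed on the bench, 260 (its x) x 340 (its y) mm, flat top 75 mm above the bench, turned a little about z from start to start. Origin: centre of its underside; x points away from the robot, y left, z up. In the top: a clear window at its -y end, the plain cover of the shutter pocket at y 0..170 mm, and along the near (-x) rail a slot for the shutter knob.
- shutter (a joint): Travel of the dark steel lamp shutter under the window, m: 0 = shut (window dark), 0.075 = half, 0.15 = fully open; it slides along the box's +y. A spring pulls it shut: about 2.7 N at 0, 9.5 N at half, 16 N fully open (90 N/m), plus a little friction. It starts shut.
- shutter_knob (a point): Middle of the grip of the shutter's black upright knob, 24 mm above the box top: a cylinder 22 mm in diameter and 36 mm tall, from 6 to 42 mm above the box top, on a thin stem through the slot. It moves with the shutter along the box's +y.
- half_mark (a point): The half mark: point on the box's top surface in the middle of the slot, at box x = -105, y = 0 mm. The slot is 12 mm wide and runs along the box's y; engraved marks cross it at y = -75 (shut), 0 (half, the longest mark) and 75 mm (open). At half travel the knob's axis stands over this point.
- window (a point): Centre of the clear window, on its upper surface, level with the box's top: box x = 20, y = -75 mm. The window is 180 (box x) x 150 (box y) mm, flush with the top.
- offcut_a: Chunky cream glass offcut lying on the far half of the window, about 30 (its x; a broken end makes it about 38) x 20 (y) x 16 mm high (z), 30 g. Origin: centre of the underside of the 30 x 20 block.
- offcut_b: Chunky dark amber glass offcut lying on the far half of the window, about 26 (its x; a broken end makes it about 34) x 22 (y) x 18 mm high (z), 30 g. Origin: centre of the underside of the 26 x 22 block.
- tile: Flat square fused-glass tile, 44 x 44 x 8 mm, on the near half of the window; it is to be inspected and stays there. Origin: centre of its underside.
- tub: Open rectangular white plastic scrap tub for the offcuts, loose on the bench to the left or right of the box, outside 160 (x) x 130 (y) x 75 mm high (the rim lip adds 6 mm all round), walls and floor 4 mm. Origin: centre of its underside.
- jar: Closed jar with a black lid, 90 mm in diameter, 115 mm high, on the other side of the box from the tub. Origin: centre of its underside. Not needed.
- brush: Small flat brush, about 130 mm long and 8 mm high, lying on the pocket cover of the box. Origin on its underside. Not needed.
Things that resemble listed ones, but are neither listed nor needed, are in the scene too. Leave any green or red look-alike of the offcut_a alone.

How it is judged:
By the outcome, as a careful person would: the job done as asked, in the order asked, and still so for the second after the job is handed in, while the arm keeps its last pose, push and grip.
It also fails if it takes over 64 s, if anything falls off the work surface, if the arm or the gripper's body presses on something with over 40 N, if the wrist force passes 120 N, or if a joint passes its speed limit or range.

## Working session

There is one attempt and no reset: what is moved stays moved. The work goes in short steps, Python scripts to look and compute and a tool call to move; the robot and the scene stay as the last step left them, time stands still between calls to the robot, and variables do not carry over. Pictures are saved under pics/ and viewed, and the job is handed in when it is done.

Besides the shell and the picture viewer there is one more tool, called after "Emit:" as a command line: name --argument value ..., lists and objects as JSON in quotes. drive_tool: Moves the arm, as the interface text tells. Its arguments: {"type":"object","properties":{"targets":{"type":"array"},"grip_force":{"type":"number"}},"required":["targets"]}

```bash
ls; mkdir -p pics
python3 - <<'E'
from bench import r, optics
import cv2
print(r.read_state())
for n in("scene","top"):
    im=optics.capture(n); cv2.imwrite(f"pics/{n}0.png",im); print(n,optics.get_calibration(n))
E
```

```text
pics
{'time_s': 0.0, 'joint_positions': array([ 1.08441959e+00,  3.00484863e-01,  1.52160101e+00,  1.80072848e-06,
        1.32069678e+00, -6.65908468e-02]), 'dq': array([ 6.47926316e-05, -2.22571629e-04,  6.87464471e-04, -2.04231081e-03,
       -5.00229968e-04, -1.36432633e-04]), 'joint_torque': array([-3.16324426e-03, -5.43510962e+01, -3.61780536e+01, -2.98328005e-04,
        4.26923027e-03,  7.54466697e-06]), 'position': array([0.22404588, 0.50203513, 0.23070533]), 'tcp_rot': array([-1.63259353e-04,  2.08355378e-01,  9.78053006e-01, -5.72165683e-04]), 'ft_force': array([-0.06699333,  0.41762007, -0.62517917]), 'torque': array([ 0.0446477 , -0.05458985,  0.06373389]), 'grip_width': 0.08546141413924153}
scene {'fx': 460.0553142520645, 'fy': 460.0553142520645, 'cx': 248.09707969376475, 'cy': 192.09717456821477, 'k1': 0.055282115442092224, 'rvec': array([ 2.1596126 ,  0.90906289, -0.43296689]), 'tvec': array([-0.39369898, -0.19572266,  1.44790473])}
top {'fx': 487.5248835728707, 'fy': 487.5248835728707, 'cx': 252.6445510101693, 'cy': 193.26611150371696, 'k1': -0.18789902867142605, 'rvec': array([ 2.16652606, -2.11641896,  0.16389815]), 'tvec': array([0.0087362 , 0.57118868, 1.27083718])}
```

```bash
cat > h.py <<'E'
import numpy as np,cv2
from bench import r,optics
def cal(n):
    c=optics.get_calibration(n);R=cv2.Rodrigues(c["rvec"])[0];return c,R,np.array(c["tvec"]).ravel()
def ray(n,uv):
    c,R,t=cal(n);d=np.array([(uv[0]-c["cx"])/c["fx"],(uv[1]-c["cy"])/c["fy"]])
    s=d.copy()
    for _ in range(30): s=d/(1+c["k1"]*(s@s))
    return -R.T@t,R.T@np.array([s[0],s[1],1])
def onz(n,uv,z):
    o,d=ray(n,uv);return o+d*(z-o[2])/d[2]
def proj(n,P):
    c,R,t=cal(n);p=R@np.asarray(P,float)+t;s=p[:2]/p[2];s=s*(1+c["k1"]*(s@s));return s*c["fx"]+[c["cx"],c["cy"]]
def tri(u1,u2):
    o1,d1=ray("scene",u1);o2,d2=ray("top",u2)
    A=np.stack([d1,-d2],1);x=np.linalg.lstsq(A,o2-o1,rcond=None)[0]
    a=o1+d1*x[0];b=o2+d2*x[1];return (a+b)/2,np.linalg.norm(a-b)
E
python3 - <<'E'
import cv2
for n in("scene","top"):
    im=cv2.imread(f"pics/{n}0.png");cv2.imwrite(f"pics/{n}0b.png",cv2.resize(im,(800,600),interpolation=cv2.INTER_CUBIC))
E
```

```text
(no output)
```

View pics/scene0b.png

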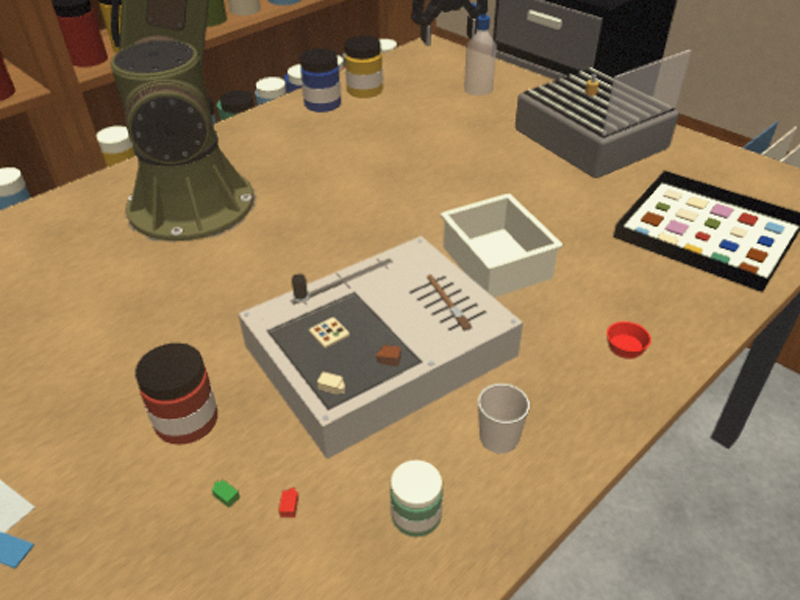

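View pics/top0b.png

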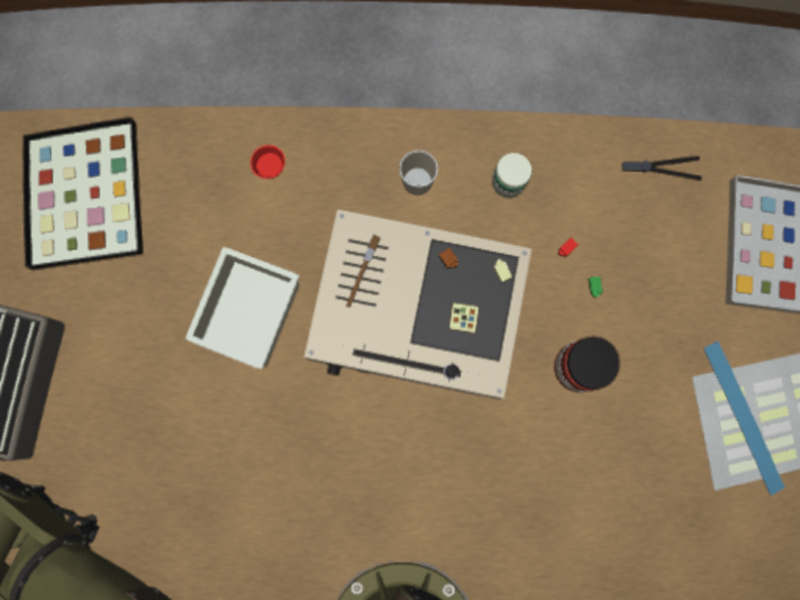

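The scene is as described. In the 800 px top view: amber offcut (448,258), cream (503,270), tile (463,318), knob (453,371), tub (243,308) on the left, jar (590,363) on the right. I'll zoom in to measure.

Run:
```python
import cv2
im=cv2.imread("pics/top0.png");c=im[125:265,110:350];cv2.imwrite("pics/topc.png",cv2.resize(c,None,fx=3.33,fy=3.33,interpolation=cv2.INTER_CUBIC))
im=cv2.imread("pics/scene0.png");c=im[115:300,145:375];cv2.imwrite("pics/scenec.png",cv2.resize(c,None,fx=3.2,fy=3.2,interpolation=cv2.INTER_CUBIC))
from h import *
# masks
for n in("top","scene"):
    im=cv2.imread(f"pics/{n}0.png");hsv=cv2.cvtColor(im,cv2.COLOR_BGR2HSV)
    z=.075
    x0,y0,x1,y1=(262,150,335,240) if n=="top" else (170,185,275,270)
    # window polygon
    sub=hsv[y0:y1,x0:x1]
    for nm,m in (("cream",(sub[...,2]>130)&(sub[...,1]>40)),("amber",(sub[...,1]>140)&(sub[...,0]<15)&(sub[...,2]>50))):
        k,l,s,ce=cv2.connectedComponentsWithStats(m.astype(np.uint8))
        for i in range(1,k):
            if 12<s[i,4]<900:print(n,nm,ce[i]+[x0,y0],s[i],onz(n,ce[i]+[x0,y0],z+.012))
```

```text
top cream [319.97409326 152.47150259] [ 32   0  41   9 193] [ 0.67792081 -0.15414582  0.087     ]
top cream [286.54716981 163.96226415] [20  9 10 11 53] [ 0.64439613 -0.06551302  0.087     ]
top cream [321.32978723 172.82978723] [54 16 12 14 94] [ 0.62289583 -0.15768254  0.087     ]
top cream [330.91639871 220.16720257] [ 62  35  11  55 311] [ 0.49820489 -0.1830646   0.087     ]
top cream [296.51574803 202.87795276] [ 26  44  18  19 254] [ 0.54153404 -0.09277276  0.087     ]
top amber [286.93103448 165.08045977] [19  9 12 12 87] [ 0.64140855 -0.06655967  0.087     ]
scene cream [199.06666667 185.6       ] [26  0  8  3 15] [ 0.46104918 -0.05747204  0.087     ]
scene cream [210.40363636 212.07272727] [ 28  18  26  20 275] [ 0.55000772 -0.09715087  0.087     ]
scene cream [248.56962025 224.7721519 ] [71 36 15  8 79] [ 0.63970519 -0.06368346  0.087     ]
scene cream [211.75126904 244.75126904] [ 33  53  18  14 197] [ 0.62690541 -0.1585974   0.087     ]
scene cream [177.04815864 259.09915014] [  0  54  22  31 353] [ 0.60637949 -0.23389523  0.087     ]
scene cream [266.85314685 265.33566434] [ 83  73  22  12 143] [ 0.74677792 -0.11568853  0.087     ]
scene amber [248.59574468 225.10638298] [71 36 15  9 94] [ 0.64047641 -0.06434464  0.087     ]
```

View pics/topc.png

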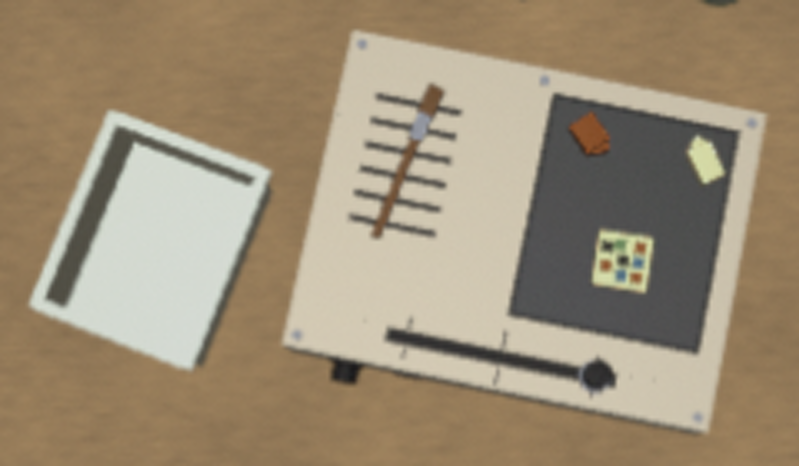

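View pics/scenec.png

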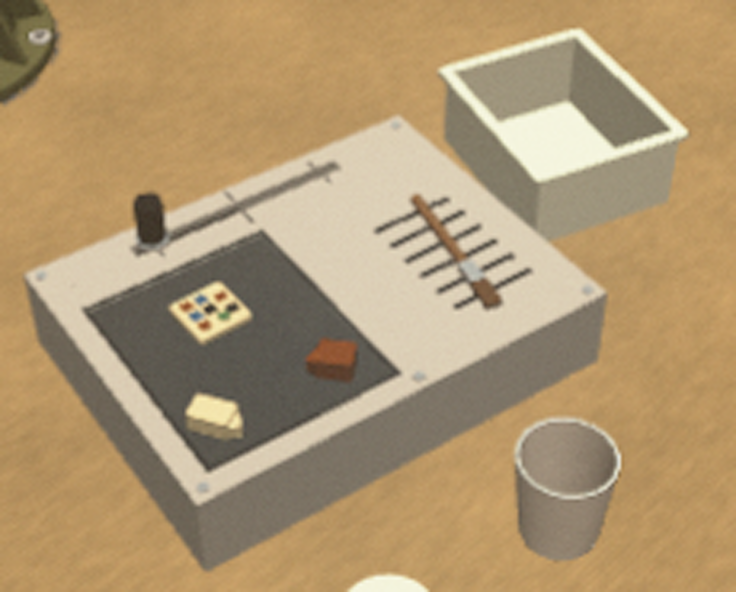

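Run:
```python
import cv2,numpy as np
a=cv2.imread("pics/top0.png");b=cv2.imread("pics/scene0.png")
f=lambda im,x,y,w,h:cv2.resize(im[y:y+h,x:x+w],(396,int(396*h/w)),interpolation=cv2.INTER_CUBIC)
o=np.vstack([np.hstack([f(a,276,153,22,16),f(a,310,163,22,16)]),np.hstack([f(b,234,215,33,24),f(b,195,232,33,24)])])
cv2.imwrite("pics/off.png",o)
from h import *
c=np.array([(553,94),(740,130),(698,353),(510,316)])/3.33+[110,125]
P=np.array([onz("top",p,.075) for p in c]);print(P)
W=P.mean(0);yd=((P[0]-P[1])+(P[3]-P[2]))[:2];xd=((P[0]-P[3])+(P[1]-P[2]))[:2]
print("W",W,np.linalg.norm(yd)/2,np.linalg.norm(xd)/2,np.degrees([np.arctan2(-yd[0],yd[1]),np.arctan2(xd[1],xd[0])]))
c=np.array([(88,310),(264,231),(400,374),(209,471)])/3.2+[145,115]
P=np.array([onz("scene",p,.075) for p in c]);print(P)
c=np.array([(110,110),(270,171),(195,370),(30,305)])/3.33+[110,125]
P=np.array([onz("top",p,.075) for p in c]);print("tub",P,P.mean(0))
c=np.array([(440,71),(581,30),(687,132),(541,182)])/3.2+[145,115]
P=np.array([onz("scene",p,.075) for p in c]);print("tub",P,P.mean(0))
# knob
print("knob", onz("top",np.array((597,374))/3.33+[110,125],.117), onz("scene",np.array((148,197))/3.2+[145,115],.117))
```

```text
[[ 0.67563793 -0.0379789   0.075     ]
 [ 0.65002712 -0.1887455   0.075     ]
 [ 0.47035695 -0.15525535  0.075     ]
 [ 0.49631232 -0.00704526  0.075     ]]
W [ 0.57308358 -0.09725625  0.075     ] 0.15169552496643832 0.18236528718995865 [ -9.7858446  -10.17375449]
[[ 0.47758841 -0.15114163  0.075     ]
 [ 0.50342926 -0.00433223  0.075     ]
 [ 0.6798612  -0.03756991  0.075     ]
 [ 0.65235821 -0.185283    0.075     ]]
tub [[0.65494706 0.31900679 0.075     ]
 [0.60758666 0.18644088 0.075     ]
 [0.44753877 0.23916272 0.075     ]
 [0.49513764 0.37473452 0.075     ]] [0.55130253 0.27983623 0.075     ]
tub [[0.45576256 0.24237875 0.075     ]
 [0.50238971 0.37541985 0.075     ]
 [0.65713131 0.31953835 0.075     ]
 [0.61464591 0.18802584 0.075     ]] [0.55748237 0.2813407  0.075     ]
knob [ 0.44958142 -0.07283454  0.117     ] [ 0.45135863 -0.0697325   0.117     ]
```

View pics/off.png

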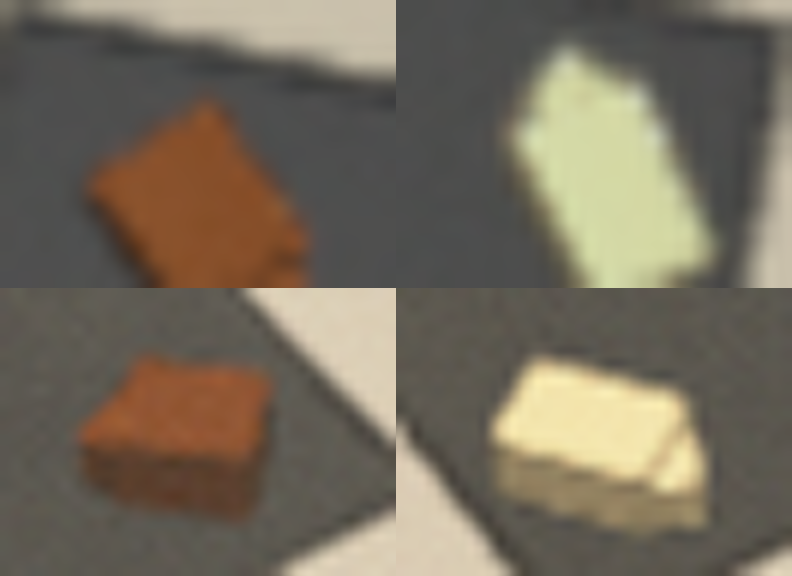

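Run:
```python
import cv2,numpy as np
a=cv2.imread("pics/top0.png")
f=lambda im,x,y,w,h:cv2.resize(im[y:y+h,x:x+w],(400,int(400*h/w)),interpolation=cv2.INTER_CUBIC)
cv2.imwrite("pics/off2.png",np.hstack([f(a,276,155,20,20),f(a,312,162,20,20)]))
from h import *
def sc(p,x,y): return np.array(p)/12+[x,y]
for nm,x,y,z,pts in(("amber scene top face",234,215,.093,[(145,68),(270,90),(258,172),(82,150)]),("cream",195,232,.091,[(540,70),(685,105),(645,190),(495,145),(705,205)])):
    off=0 if nm[0]=="a" else 396
    P=np.array([onz("scene",sc((u-off,v),x,y),z) for u,v in pts]);print(nm,(P[:,:2]*1000).round(1))
```

```text
amber scene top face [[631.1 -62.8]
 [651.3 -50.6]
 [664.3 -66.5]
 [638.  -85.1]]
cream [[ 607.8 -155.2]
 [ 632.2 -142.5]
 [ 642.2 -160.3]
 [ 615.8 -172.1]
 [ 652.1 -155.2]]
```

View pics/off2.png

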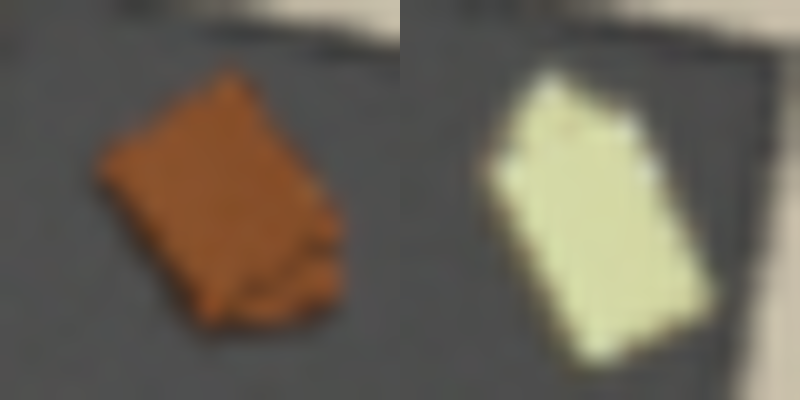

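Run:
```python
from h import *
for nm,x,z,y,pts in(("amber",276,.093,155,[(230,75),(100,170),(200,320),(330,225),(335,300)]),("cream",312,.091,162,[(235,120),(90,170),(190,365),(312,300),(148,72)])):
    P=np.array([onz("top",np.array(p)/20+[x,y],z) for p in pts])[:,:2]*1000;print(nm,P.round(1).tolist(),P[:4].mean(0))
    for i,j in((0,1),(1,2),(2,3),(3,0)): d=P[j]-P[i];print(np.linalg.norm(d).round(1),np.degrees(np.arctan2(d[1],d[0])).round(1))
```

```text
amber [[657.2, -67.5], [644.0, -50.5], [624.2, -63.9], [637.3, -80.8], [627.3, -81.6]] [640.6739604  -65.67127312]
21.5 127.9
23.8 -145.9
21.4 -52.2
23.9 34.0
cream [[635.2, -163.5], [628.0, -144.3], [602.3, -157.6], [611.4, -173.7], [641.4, -152.0]] [ 619.21780728 -159.78984978]
20.5 110.6
28.9 -152.8
18.5 -60.6
25.9 23.1
```

Cream block is at about (0.622,-0.159), long axis 26°. Amber is at about (0.6435,-0.066), long axis 33°. Tub centre is about (0.554,0.281), and the box yaw about -10°. Next is a move helper.

```bash
cat > g.py <<'E'
import sys,numpy as np
from scipy.spatial.transform import Rotation as Ro
from bench import r
def shift(x,y,z,jaw=None):
    s=r.read_state();q=s["tcp_rot"];R=Ro.from_quat([q[1],q[2],q[3],q[0]]).as_matrix()
    d=R.T@(np.array([x,y,z])-s["position"])*1000
    cur=np.degrees(np.arctan2(R[1,1],R[0,1]));t=0
    if jaw is not None: t=cur-jaw
    print("t",round(s["time_s"],2),"shift",d.round(1),"turn",round(t,1),"jaw",round(cur,1),"pos",(s["position"]*1000).round(1),"tilt",R[:,2].round(4),"w",round(s["grip_width"]*1000,1),"F",s["ft_force"].round(1),"j6",round(float(s["joint_positions"][5]),2))
if __name__=="__main__":
    a=[float(v) for v in sys.argv[1:]];shift(*a)
E
python3 g.py .6435 -.066 .18 -57
```

```text
t 0.1 shift [-614.5 -347.8   51.1] turn 122.9 jaw 65.9 pos [224.1 502.1 230.8] tilt [-5.e-04 -9.e-04 -1.e+00] w 85.5 F [ 0.2 -0.4  0.4] j6 -0.07
```

Emit:
drive_tool --targets '[[[-614,-348,51,123,55],[-614,-348,51,123,55],[-614,-348,51,123,55],[-614,-348,51,123,55],[-614,-348,51,123,55]]]' --grip_force 40

```text
time_s: 0.52
position: [0.348, 0.3332, 0.216]
tcp_rot: [-0.0, 0.501, 0.865, -0.0]
ft_force: [0.6, 0.6, 0.2]
grip_width: 0.0472
```

```bash
python3 g.py .6435 -.066 .18 -57
```

```text
t 0.52 shift [-493.3   57.9   36. ] turn 86.8 jaw 29.8 pos [348.  333.2 216. ] tilt [-2.e-04 -3.e-04 -1.e+00] w 47.2 F [0.6 0.6 0.2] j6 0.17
```

Emit:
drive_tool --targets '[[[-493,58,36,87,55],[-493,58,36,87,55],[-493,58,36,87,55],[-493,58,36,87,55],[-493,58,36,87,55]]]'

```text
time_s: 0.93
position: [0.4728, 0.1668, 0.201]
tcp_rot: [-0.0, 0.743, 0.669, -0.0]
ft_force: [1.4, 1.6, -0.5]
grip_width: 0.0468
```

```bash
python3 g.py .6435 -.066 .18 -57
```

```text
t 0.93 shift [-213.5  194.2   20.9] turn 51.0 jaw -6.0 pos [472.8 166.8 201. ] tilt [-2.e-04 -0.e+00 -1.e+00] w 46.8 F [ 1.4  1.6 -0.5] j6 0.37
```

Emit:
drive_tool --targets '[[[-213,194,21,51,55],[-213,194,21,51,55],[-213,194,21,51,55],[-213,194,21,51,55],[-213,194,21,51,55]]]'

```text
time_s: 1.35
position: [0.5969, 0.0, 0.1856]
tcp_rot: [-0.0, 0.913, 0.408, -0.0]
ft_force: [-0.0, 1.8, 0.2]
grip_width: 0.047
```

```bash
python3 g.py .6435 -.066 .12 -57
```

```text
t 1.35 shift [-18.1  78.8  65.5] turn 15.2 jaw -41.8 pos [596.9   0.  185.6] tilt [-5.e-04  1.e-04 -1.e+00] w 47.0 F [-0.   1.8  0.2] j6 0.67
```

Emit:
drive_tool --targets '[[[-18,79,20,15.2,55],[-18,79,45,15.2,55],[-18,79,65,15.2,55],[-18,79,65,15.2,55],[-18,79,65,15.2,55]]]'

```text
time_s: 1.77
position: [0.6426, -0.0639, 0.1196]
tcp_rot: [-0.001, 0.958, 0.287, -0.002]
ft_force: [0.9, -0.1, -0.1]
grip_width: 0.047
```

```bash
python3 g.py .6435 -.066 .0775 -57
python3 - <<'E'
from h import *
a=optics.capture("top");b=optics.capture("scene")
f=lambda im,x,y,w,h:cv2.resize(im[y:y+h,x:x+w],(400,int(400*h/w)),interpolation=cv2.INTER_CUBIC)
cv2.imwrite("pics/v1.png",np.hstack([f(a,255,135,70,70),f(b,200,180,90,90)]))
E
```

```text
t 1.77 shift [-0.3  2.4 42.1] turn 0.3 jaw -56.7 pos [642.6 -63.9 119.6] tilt [-3.6e-03  6.0e-04 -1.0e+00] w 47.0 F [ 0.9 -0.1 -0.1] j6 0.83
```

View pics/v1.png

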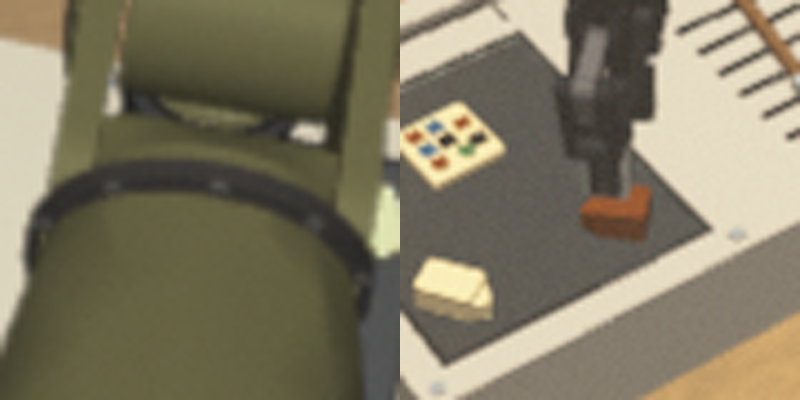

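The left panel shows the arm blocking the top view. On the right the fingers stand over the amber offcut (615,215), with the cream (453,287) and tile (452,145) clear. I'll descend while watching the force.

Emit:
drive_tool --targets '[[[0,2,15,0,55],[0,2,28,0,55],[0,2,38,0,55],[0,2,41.5,0,55],[0,2,42,0,55]]]'

```text
time_s: 2.28
position: [0.6441, -0.065, 0.0785]
tcp_rot: [-0.0, 0.958, 0.287, -0.001]
ft_force: [-0.2, 0.4, 0.9]
grip_width: 0.0469
```

```bash
python3 g.py .6435 -.066 .0775 -57
python3 - <<'E'
from h import *
b=optics.capture("scene")
f=lambda im,x,y,w,h:cv2.resize(im[y:y+h,x:x+w],(600,int(600*h/w)),interpolation=cv2.INTER_CUBIC)
cv2.imwrite("pics/v2.png",f(b,210,185,70,70))
E
```

```text
t 2.28 shift [-1.   0.5  1. ] turn 0.4 jaw -56.6 pos [644.1 -65.   78.5] tilt [-1.2e-03  2.0e-04 -1.0e+00] w 46.9 F [-0.2  0.4  0.9] j6 0.83
```

View pics/v2.png

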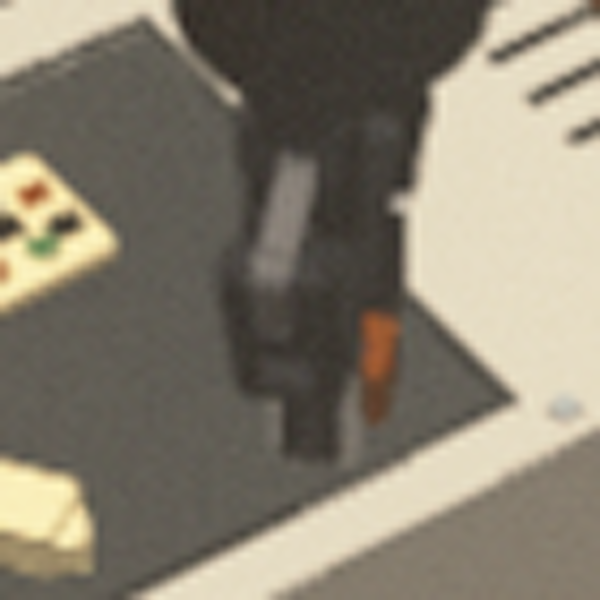

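The front finger is on the camera side, and the amber (380,370) sits between the fingers. Closing.

Emit:
drive_tool --targets '[[[0,0,0,0,10],[0,0,0,0,10],[0,0,0,0,10],[0,0,0,0,10],[0,0,0,0,10]]]'

```text
time_s: 2.75
position: [0.6449, -0.0655, 0.08]
tcp_rot: [0.0, 0.958, 0.287, 0.001]
ft_force: [0.3, 0.3, 7.2]
grip_width: 0.0207
```

Emit:
drive_tool --targets '[[[0,0,0,0,10],[0,0,-5,0,10],[0,0,-20,0,10],[0,0,-45,0,10],[0,0,-80,0,10]]]'

```text
time_s: 3.17
position: [0.6433, -0.0653, 0.1576]
tcp_rot: [-0.001, 0.958, 0.287, -0.002]
ft_force: [0.4, -0.8, 0.3]
grip_width: 0.0207
```

```bash
python3 g.py .57 .25 .16 -110
python3 - <<'E'
from h import *
b=optics.capture("scene")
f=lambda im,x,y,w,h:cv2.resize(im[y:y+h,x:x+w],(600,int(600*h/w)),interpolation=cv2.INTER_CUBIC)
cv2.imwrite("pics/v3.png",f(b,180,125,120,120))
E
```

```text
t 3.17 shift [ 112.  -303.7   -1.8] turn 53.3 jaw -56.7 pos [643.3 -65.3 157.6] tilt [-4.9e-03  7.0e-04 -1.0e+00] w 20.7 F [ 0.4 -0.8  0.3] j6 0.83
```

View pics/v3.png

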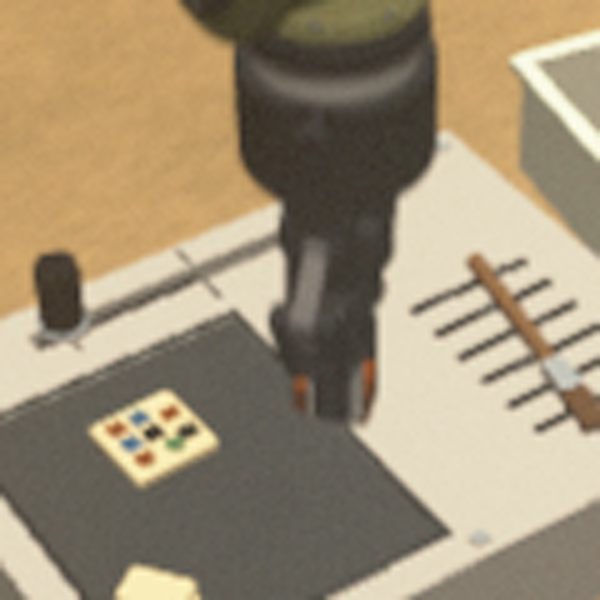

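The amber is held (width 20.7 mm, lifted, visible either side of the finger at (300,395) and (370,380)); the rest has not moved. On to the tub.

```bash
python3 g.py .578 .272 .16 -19
```

```text
t 3.22 shift [ 128.5 -319.7    6.4] turn -37.7 jaw -56.7 pos [646.1 -65.8 167.3] tilt [ 0.0071 -0.0012 -1.    ] w 20.8 F [ 1.3 -0.9  7.2] j6 0.83
```

Emit:
drive_tool --targets '[[[128,-320,0,-38,10],[128,-320,0,-38,10],[128,-320,0,-38,10],[128,-320,0,-38,10],[128,-320,0,-38,10]]]'

```text
time_s: 3.63
position: [0.6022, 0.1404, 0.1594]
tcp_rot: [0.0, 0.822, 0.57, 0.0]
ft_force: [1.7, -0.2, 0.4]
grip_width: 0.0208
```

```bash
python3 g.py .578 .272 .16 -19
```

```text
t 3.63 shift [114.8 -68.8  -0.6] turn -1.5 jaw -20.5 pos [602.2 140.4 159.4] tilt [ 3.e-04  1.e-04 -1.e+00] w 20.8 F [ 1.7 -0.2  0.4] j6 0.53
```

Emit:
drive_tool --targets '[[[115,-69,0,-1.5,10],[115,-69,0,-1.5,10],[115,-69,0,-1.5,10],[115,-69,0,-1.5,10],[115,-69,0,-1.5,10]]]'

```text
time_s: 4.05
position: [0.5784, 0.2735, 0.159]
tcp_rot: [-0.0, 0.815, 0.58, -0.0]
ft_force: [-0.9, -0.5, 0.5]
grip_width: 0.0207
```

```bash
python3 g.py .578 .272 .025 -19;python3 - <<'E'
from h import *
b=optics.capture("scene")
f=lambda im,x,y,w,h:cv2.resize(im[y:y+h,x:x+w],(600,int(600*h/w)),interpolation=cv2.INTER_CUBIC)
cv2.imwrite("pics/v4.png",f(b,250,80,120,120))
E
```

```text
t 4.05 shift [ -1.6   0.2 134. ] turn -0.2 jaw -19.2 pos [578.4 273.5 159. ] tilt [-1.e-04  1.e-04 -1.e+00] w 20.7 F [-0.9 -0.5  0.5] j6 0.72
```

View pics/v4.png

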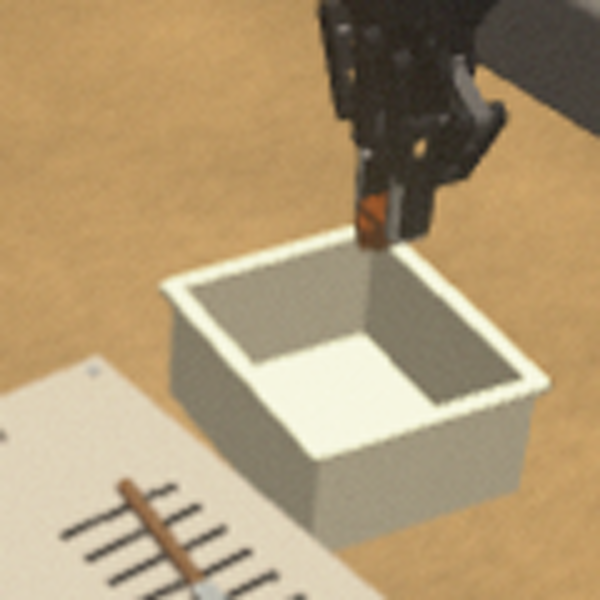

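The amber (372,220) hangs over the tub, and the brush has not moved. Lowering into the tub.

Emit:
drive_tool --targets '[[[-1,0,40,0,10],[-1,0,75,0,10],[-1,0,105,0,10],[-1,0,125,0,10],[-1,0,128,0,10]]]'

```text
time_s: 4.52
position: [0.5777, 0.2673, 0.0269]
tcp_rot: [-0.001, 0.817, 0.577, -0.003]
ft_force: [-1.0, 0.2, 0.3]
grip_width: 0.0208
```

Emit:
drive_tool --targets '[[[0,0,0,0,10],[0,0,0,0,40],[0,0,0,0,40],[0,0,0,0,40],[0,0,0,0,40]]]'

```text
time_s: 4.93
position: [0.5796, 0.2699, 0.0324]
tcp_rot: [0.0, 0.816, 0.578, 0.001]
ft_force: [-0.2, 0.3, 0.2]
grip_width: 0.0343
```

Emit:
drive_tool --targets '[[[0,0,-20,0,40],[0,0,-60,0,40],[0,0,-100,0,40],[0,0,-140,0,40],[0,0,-140,0,40]]]'

```text
time_s: 5.35
position: [0.5816, 0.2708, 0.1808]
tcp_rot: [0.002, 0.816, 0.578, 0.006]
ft_force: [0.1, -0.6, 1.4]
grip_width: 0.0342
```

```bash
python3 g.py .622 -.159 .14 -64;python3 - <<'E'
from h import *
b=optics.capture("scene")
f=lambda im,x,y,w,h:cv2.resize(im[y:y+h,x:x+w],(600,int(600*h/w)),interpolation=cv2.INTER_CUBIC)
cv2.imwrite("pics/v5.png",f(b,250,80,120,120))
E
```

```text
t 5.35 shift [-392.5  180.3   39.1] turn 44.6 jaw -19.4 pos [581.6 270.8 180.8] tilt [ 0.0123  0.0049 -0.9999] w 34.2 F [ 0.1 -0.6  1.4] j6 0.72
```

View pics/v5.png

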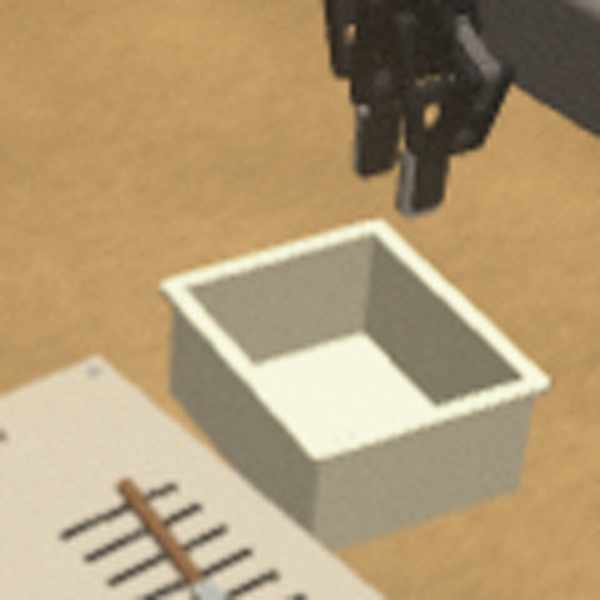

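The fingers came out empty. The amber must be hidden behind the tub's near wall in this view; I'll check that from the top. Now the cream.

Emit:
drive_tool --targets '[[[-392,180,20,44.6,55],[-392,180,20,44.6,55],[-392,180,20,44.6,55],[-392,180,20,44.6,55],[-392,180,20,44.6,55]]]'

```text
time_s: 5.82
position: [0.5978, 0.0607, 0.1609]
tcp_rot: [-0.0, 0.955, 0.296, -0.0]
ft_force: [1.6, -0.1, 0.2]
grip_width: 0.0469
```

```bash
python3 g.py .622 -.159 .14 -64
```

```text
t 5.82 shift [-104.5  194.8   20.9] turn 8.5 jaw -55.5 pos [597.8  60.7 160.9] tilt [-4.e-04 -0.e+00 -1.e+00] w 46.9 F [ 1.6 -0.1  0.2] j6 1.01
```

Emit:
drive_tool --targets '[[[-104,195,21,8.5,55],[-104,195,21,8.5,55],[-104,195,21,8.5,55],[-104,195,21,8.5,55],[-104,195,21,8.5,55]]]'

```text
time_s: 6.23
position: [0.6223, -0.1454, 0.1411]
tcp_rot: [-0.0, 0.974, 0.228, -0.0]
ft_force: [1.1, 1.0, 0.2]
grip_width: 0.0461
```

```bash
python3 g.py .622 -.159 .14 -64;python3 - <<'E'
from h import *
b=optics.capture("scene");a=optics.capture("top")
f=lambda im,x,y,w,h:cv2.resize(im[y:y+h,x:x+w],(400,int(400*h/w)),interpolation=cv2.INTER_CUBIC)
cv2.imwrite("pics/v6.png",np.hstack([f(b,165,185,100,100),f(a,110,150,120,120)]))
E
```

```text
t 6.23 shift [-6.3 12.1  1.1] turn 0.3 jaw -63.7 pos [ 622.3 -145.4  141.1] tilt [-5.e-04  1.e-04 -1.e+00] w 46.1 F [1.1 1.  0.2] j6 0.82
```

View pics/v6.png

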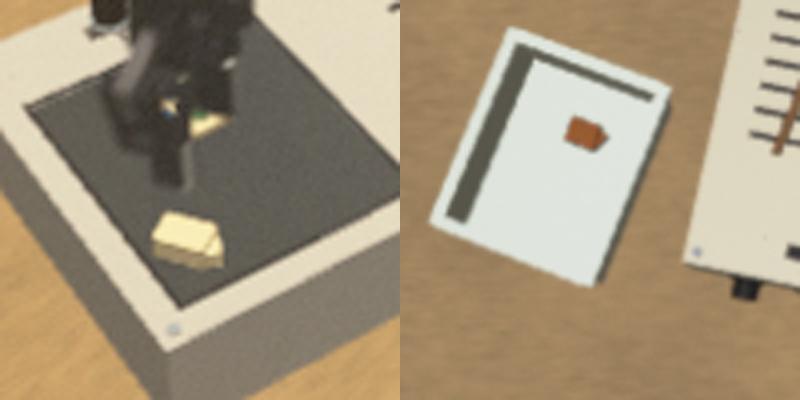

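The top view (right panel) shows the amber on the tub floor at (585,133). The cream is still at (190,240) on the left. Lowering to the cream.

```bash
python3 g.py .622 -.159 .0795 -64
```

```text
t 6.33 shift [-4.3  9.2 60.7] turn 0.0 jaw -64.0 pos [ 621.9 -148.9  140.2] tilt [-1.5e-03 -4.0e-04 -1.0e+00] w 46.9 F [-0.2  1.   0.1] j6 0.83
```

Emit:
drive_tool --targets '[[[-4,9,10,0,55],[-4,9,28,0,55],[-4,9,45,0,55],[-4,9,56,0,55],[-4,9,60,0,55]]]'

```text
time_s: 6.75
position: [0.6222, -0.1523, 0.0792]
tcp_rot: [-0.001, 0.974, 0.228, -0.001]
ft_force: [0.2, -0.4, -0.5]
grip_width: 0.0468
```

Emit:
drive_tool --targets '[[[0,0,0,0,55],[0,0,0,0,55]]]'

```text
time_s: 6.92
position: [0.6233, -0.1529, 0.0822]
tcp_rot: [0.0, 0.974, 0.228, 0.0]
ft_force: [0.1, -0.7, -0.2]
grip_width: 0.0471
```

```bash
python3 g.py .622 -.159 .0795 -64;python3 - <<'E'
from h import *
b=optics.capture("scene")
f=lambda im,x,y,w,h:cv2.resize(im[y:y+h,x:x+w],(500,int(500*h/w)),interpolation=cv2.INTER_CUBIC)
cv2.imwrite("pics/v7.png",f(b,165,195,80,80))
E
```

```text
t 6.92 shift [-3.9  4.8  2.7] turn 0.4 jaw -63.6 pos [ 623.3 -152.9   82.2] tilt [ 6.e-04 -2.e-04 -1.e+00] w 47.1 F [ 0.1 -0.7 -0.2] j6 0.81
```

View pics/v7.png

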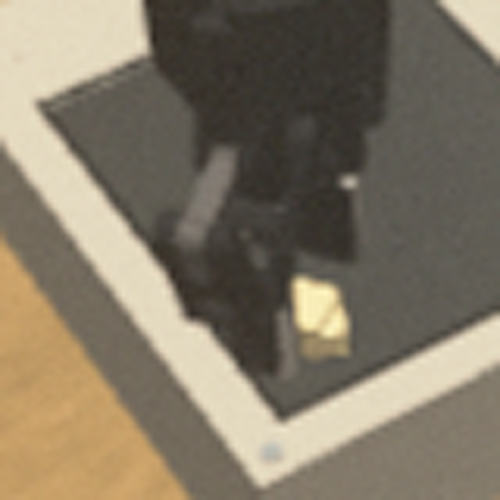

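The cream (320,310) is between the fingers, which are about 5 mm off to +y. I'll correct that and close.

Emit:
drive_tool --targets '[[[-4,5,2,0,55],[-4,5,2,0,55],[-4,5,2,0,8],[-4,5,2,0,8],[-4,5,2,0,8]]]'

```text
time_s: 7.38
position: [0.6219, -0.1596, 0.0802]
tcp_rot: [0.0, 0.974, 0.228, 0.0]
ft_force: [-0.5, -0.7, 0.0]
grip_width: 0.019
```

Emit:
drive_tool --targets '[[[0,0,0,0,8],[0,0,0,0,8],[0,0,-5,0,8],[0,0,-25,0,8],[0,0,-55,0,8]]]'

```text
time_s: 7.8
position: [0.6203, -0.159, 0.1327]
tcp_rot: [-0.001, 0.974, 0.228, -0.002]
ft_force: [0.4, 0.1, 0.3]
grip_width: 0.0191
```

Emit:
drive_tool --targets '[[[0,0,-25,0,8],[0,0,-25,0,8]]]'

```text
time_s: 7.97
position: [0.6234, -0.1599, 0.1655]
tcp_rot: [0.002, 0.974, 0.228, 0.003]
ft_force: [1.1, -0.4, 0.7]
grip_width: 0.0187
```

```bash
python3 g.py .530 .288 .165 -19;python3 - <<'E'
from h import *
b=optics.capture("scene")
f=lambda im,x,y,w,h:cv2.resize(im[y:y+h,x:x+w],(500,int(500*h/w)),interpolation=cv2.INTER_CUBIC)
cv2.imwrite("pics/v8.png",f(b,145,155,120,120))
E
```

```text
t 7.97 shift [ 115.  -442.9   -1.2] turn -44.7 jaw -63.7 pos [ 623.4 -159.9  165.5] tilt [ 0.0073 -0.0023 -1.    ] w 18.7 F [ 1.1 -0.4  0.7] j6 0.8
```

View pics/v8.png

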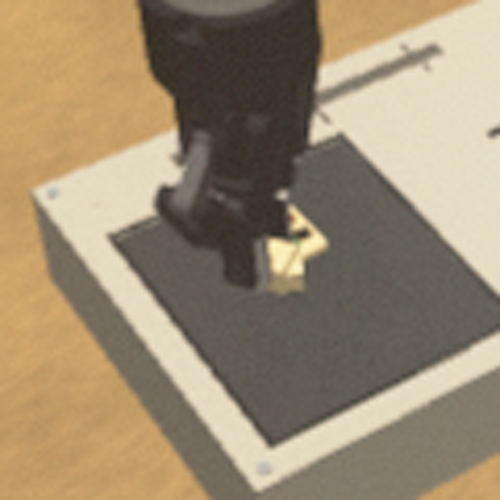

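The cream (285,270) is lifted, with the tile visible behind it. On to the tub.

Emit:
drive_tool --targets '[[[115,-443,0,-44.7,8],[115,-443,0,-44.7,8],[115,-443,0,-44.7,8],[115,-443,0,-44.7,8],[115,-443,0,-44.7,8]]]'

```text
time_s: 8.43
position: [0.5779, 0.0462, 0.1587]
tcp_rot: [-0.0, 0.855, 0.519, -0.001]
ft_force: [1.3, 0.1, -0.1]
grip_width: 0.0189
```

```bash
python3 g.py .530 .288 .165 -19
```

```text
t 8.43 shift [ 192.3 -154.3   -6.2] turn -8.5 jaw -27.5 pos [577.9  46.2 158.7] tilt [-0.0017  0.     -1.    ] w 18.9 F [ 1.3  0.1 -0.1] j6 0.5
```

Emit:
drive_tool --targets '[[[192,-154,-4,-8.5,8],[192,-154,-4,-8.5,8],[192,-154,-4,-8.5,8],[192,-154,-4,-8.5,8],[192,-154,-4,-8.5,8]]]'

```text
time_s: 8.85
position: [0.5387, 0.2508, 0.1622]
tcp_rot: [-0.0, 0.816, 0.578, -0.001]
ft_force: [0.9, 0.1, -0.1]
grip_width: 0.0188
```

```bash
python3 g.py .530 .288 .035 -19
```

```text
t 8.85 shift [ 32.3 -20.4 127.2] turn -0.4 jaw -19.4 pos [538.7 250.8 162.2] tilt [-1.5e-03 -5.0e-04 -1.0e+00] w 18.8 F [ 0.9  0.1 -0.1] j6 0.71
```

Emit:
drive_tool --targets '[[[32,-20,0,0,8],[32,-20,30,0,8],[32,-20,65,0,8],[32,-20,95,0,8],[32,-20,115,0,8]]]'

```text
time_s: 9.27
position: [0.5297, 0.2854, 0.0439]
tcp_rot: [-0.0, 0.816, 0.578, -0.002]
ft_force: [-0.8, -0.3, -1.0]
grip_width: 0.0187
```

```bash
python3 g.py .530 .288 .035 -19
```

```text
t 9.27 shift [ 2.6 -0.6  8.9] turn -0.3 jaw -19.3 pos [529.7 285.4  43.9] tilt [-0.0045 -0.002  -1.    ] w 18.7 F [-0.8 -0.3 -1. ] j6 0.77
```

Emit:
drive_tool --targets '[[[0,0,10,0,8],[0,0,10,0,8],[0,0,10,0,40],[0,0,10,0,40],[0,0,10,0,40]]]'

```text
time_s: 9.68
position: [0.5324, 0.2861, 0.0397]
tcp_rot: [0.0, 0.816, 0.578, 0.001]
ft_force: [0.5, -0.5, -0.5]
grip_width: 0.0345
```

Emit:
drive_tool --targets '[[[0,0,0,0,40],[0,0,-20,0,40],[0,0,-60,0,40],[0,0,-100,0,40],[0,0,-140,0,40]]]'

```text
time_s: 10.1
position: [0.5314, 0.2857, 0.1805]
tcp_rot: [0.0, 0.816, 0.578, 0.0]
ft_force: [1.2, 0.3, 0.4]
grip_width: 0.0342
```

```bash
python3 g.py .4515 -.073 .2 -10
```

```text
t 10.1 shift [-364.9   43.6  -19.6] turn -9.4 jaw -19.4 pos [531.4 285.7 180.5] tilt [ 4.e-04  2.e-04 -1.e+00] w 34.2 F [1.2 0.3 0.4] j6 0.77
```

```bash
python3 g.py .4515 -.073 .17 -100
```

```text
t 10.1 shift [-364.9   43.6   10.4] turn 80.6 jaw -19.4 pos [531.4 285.7 180.5] tilt [ 4.e-04  2.e-04 -1.e+00] w 34.2 F [1.2 0.3 0.4] j6 0.77
```

Emit:
drive_tool --targets '[[[-365,44,5,80.6,55],[-365,44,5,80.6,55],[-365,44,5,80.6,55],[-365,44,5,80.6,55],[-365,44,5,80.6,55]]]' --grip_force 80

```text
time_s: 10.52
position: [0.4858, 0.0809, 0.176]
tcp_rot: [0.0, 0.955, 0.296, 0.001]
ft_force: [1.0, -0.5, -0.2]
grip_width: 0.0473
```

```bash
python3 g.py .4515 -.073 .17 -100
```

```text
t 10.52 shift [-115.4  107.4    6. ] turn 44.5 jaw -55.5 pos [485.8  80.9 176. ] tilt [ 1.5e-03  1.0e-04 -1.0e+00] w 47.3 F [ 1.  -0.5 -0.2] j6 1.06
```

Emit:
drive_tool --targets '[[[-115,107,5,44.5,55],[-115,107,5,44.5,55],[-115,107,5,44.5,55],[-115,107,5,44.5,55],[-115,107,5,44.5,55]]]'

```text
time_s: 10.93
position: [0.4523, -0.0753, 0.1709]
tcp_rot: [0.001, 1.0, -0.014, 0.001]
ft_force: [0.0, 1.5, 0.3]
grip_width: 0.047
```

```bash
python3 g.py .4515 -.073 .15 -100;python3 - <<'E'
from h import *
b=optics.capture("scene");a=optics.capture("top")
f=lambda im,x,y,w,h:cv2.resize(im[y:y+h,x:x+w],(400,int(400*h/w)),interpolation=cv2.INTER_CUBIC)
cv2.imwrite("pics/v9.png",np.hstack([f(b,145,135,130,130),f(a,110,130,240,240)]))
E
```

```text
t 10.93 shift [-0.9 -2.3 20.9] turn 8.4 jaw -91.6 pos [452.3 -75.3 170.9] tilt [ 0.0011 -0.0011 -1.    ] w 47.0 F [0.  1.5 0.3] j6 1.35
```

View pics/v9.png

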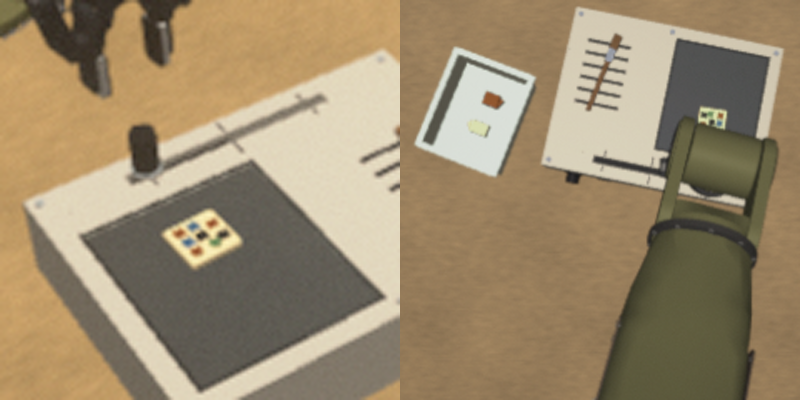

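In the top view both offcuts are in the tub ((492,100) and (480,128)), and the tile, brush and window look unchanged. Turning onto the knob and lowering.

Emit:
drive_tool --targets '[[[-1,-2,10,8.4,55],[-1,-2,20,8.4,55],[-1,-2,35,8.4,55],[-1,-2,45,8.4,55],[-1,-2,45,8.4,55]]]'

```text
time_s: 11.45
position: [0.4515, -0.0682, 0.1233]
tcp_rot: [-0.0, 0.997, -0.079, -0.002]
ft_force: [-0.1, -0.0, -0.5]
grip_width: 0.0472
```

```bash
python3 g.py .4515 -.073 .083 -100;python3 - <<'E'
from h import *
b=optics.capture("scene")
f=lambda im,x,y,w,h:cv2.resize(im[y:y+h,x:x+w],(600,int(600*h/w)),interpolation=cv2.INTER_CUBIC)
cv2.imwrite("pics/v10.png",f(b,145,135,90,90))
E
```

```text
t 11.45 shift [ 0.9  4.7 40.3] turn 0.9 jaw -99.1 pos [451.5 -68.2 123.3] tilt [-3.2e-03  8.0e-04 -1.0e+00] w 47.2 F [-0.1 -0.  -0.5] j6 1.5
```

View pics/v10.png

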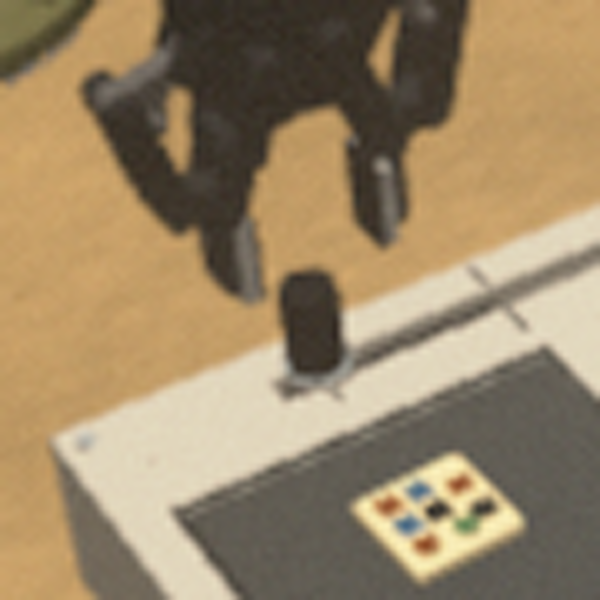

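The fingertips (240,295) and (385,240) straddle the knob top (310,280). Lowering and gripping.

Emit:
drive_tool --targets '[[[1,3,10,1,55],[1,3,22,1,55],[1,3,34,1,55],[1,3,39,1,55],[1,3,39,1,55]]]'

```text
time_s: 11.92
position: [0.4525, -0.0721, 0.0854]
tcp_rot: [-0.0, 0.996, -0.09, -0.001]
ft_force: [-0.1, -0.2, 0.1]
grip_width: 0.0468
```

Emit:
drive_tool --targets '[[[0,0,0,0,55],[0,0,0,0,30],[0,0,0,0,10],[0,0,0,0,10],[0,0,0,0,10]]]'

```text
time_s: 12.33
position: [0.4533, -0.0717, 0.0872]
tcp_rot: [-0.0, 0.996, -0.091, 0.001]
ft_force: [-2.1, 6.7, 7.3]
grip_width: 0.0201
```

Emit:
drive_tool --targets '[[[0,0,0,0,10],[0,0,0,0,10],[0,0,0,0,10]]]'

```text
time_s: 12.58
position: [0.4533, -0.0717, 0.0872]
tcp_rot: [-0.0, 0.996, -0.091, 0.001]
ft_force: [-0.8, 6.3, 8.2]
grip_width: 0.02
```

```bash
python3 g.py .4515 -.073 .083 -100;python3 - <<'E'
from h import *
b=optics.capture("scene")
f=lambda im,x,y,w,h:cv2.resize(im[y:y+h,x:x+w],(600,int(600*h/w)),interpolation=cv2.INTER_CUBIC)
cv2.imwrite("pics/v11.png",f(b,145,135,90,90))
E
```

```text
t 12.58 shift [-1.5  1.6  4.2] turn -0.4 jaw -100.4 pos [453.3 -71.7  87.2] tilt [ 1.5e-03  6.0e-04 -1.0e+00] w 20.0 F [-0.8  6.3  8.2] j6 1.51
```

View pics/v11.png

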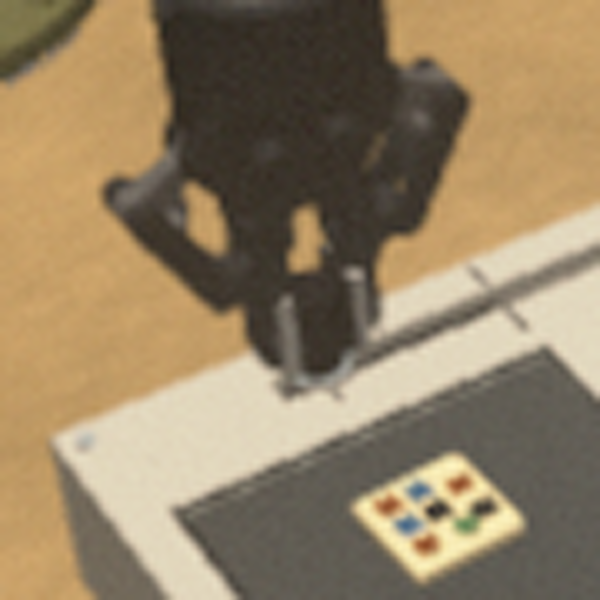

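The knob (320,335) is held between the pads. Pulling it open slowly, in steps.

Emit:
drive_tool --targets '[[[0,-3,0,0,5],[0,-9,0,0,5],[0,-17,0,0,5],[0,-25,0,0,5],[0,-32,0,0,5]]]' --grip_force 100

```text
time_s: 13.05
position: [0.4589, -0.0408, 0.0872]
tcp_rot: [0.0, 0.996, -0.091, 0.001]
ft_force: [-4.2, -6.1, 6.2]
grip_width: 0.0195
```

```bash
python3 g.py .4663 .0022 .083 -100;python3 - <<'E'
from h import *
b=optics.capture("scene")
f=lambda im,x,y,w,h:cv2.resize(im[y:y+h,x:x+w],(600,int(600*h/w)),interpolation=cv2.INTER_CUBIC)
cv2.imwrite("pics/v12.png",f(b,145,125,110,110))
E
```

```text
t 13.05 shift [ -0.5 -43.6   4.2] turn -0.4 jaw -100.4 pos [458.9 -40.8  87.2] tilt [ 0.0012 -0.001  -1.    ] w 19.5 F [-4.2 -6.1  6.2] j6 1.58
```

View pics/v12.png

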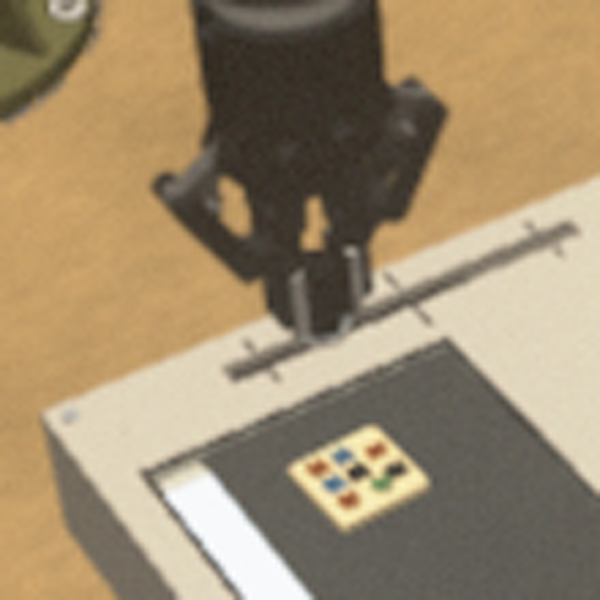

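The shutter is following: a lit strip shows at the -y end of the window (200,520), and the knob (325,310) is between the shut and half marks. Continuing to half.

Emit:
drive_tool --targets '[[[0,-8,0,0,5],[0,-17,0,0,5],[-0.5,-27,0,0,5],[-0.5,-36,0,0,5],[-0.5,-43,0,0,5]]]'

```text
time_s: 13.52
position: [0.4667, 0.0014, 0.0873]
tcp_rot: [0.001, 0.996, -0.09, 0.001]
ft_force: [1.0, -10.7, 4.2]
grip_width: 0.0194
```

Emit:
drive_tool --targets '[[[0,0,0,0,5],[0,0,0,0,5]]]'

```text
time_s: 13.68
position: [0.4666, 0.0012, 0.0873]
tcp_rot: [0.001, 0.996, -0.09, 0.001]
ft_force: [-0.8, -9.5, 5.3]
grip_width: 0.0193
```

```bash
python3 g.py .4663 .0022 .083 -100;python3 - <<'E'
from h import *
b=optics.capture("scene");a=optics.capture("top")
cv2.imwrite("pics/s13.png",b);cv2.imwrite("pics/t13.png",a)
f=lambda im,x,y,w,h:cv2.resize(im[y:y+h,x:x+w],(400,int(400*h/w)),interpolation=cv2.INTER_CUBIC)
cv2.imwrite("pics/v13.png",np.hstack([f(b,145,130,130,145),f(a,195,130,155,173)]))
E
```

```text
t 13.68 shift [-0.5 -0.9  4.3] turn -0.4 jaw -100.4 pos [466.6   1.2  87.3] tilt [ 0.0023 -0.0015 -1.    ] w 19.3 F [-0.8 -9.5  5.3] j6 1.68
```

View pics/v13.png

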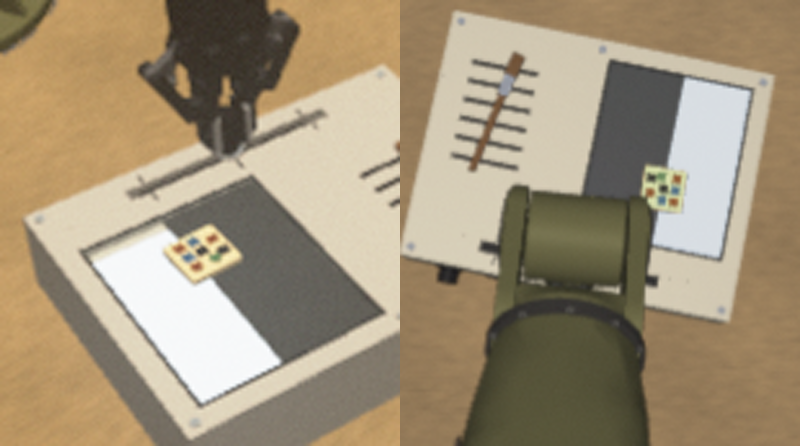

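The light edge runs across the middle of the window: scene panel (282,362), top panel (685,74). Force is about 9.5 N, as stated for half. I'll measure the edge accurately.

Run:
```python
from h import *
# edge crossing with subpixel along lines parallel to box y in window, per view, for several depths
ang=np.radians(-10.1);ex=np.array([np.cos(ang),np.sin(ang)]);ey=np.array([-np.sin(ang),np.cos(ang)])
for n,f in(("top","pics/t13.png"),("scene","pics/s13.png")):
    g=cv2.cvtColor(cv2.imread(f),cv2.COLOR_BGR2GRAY).astype(np.float32)
    W=np.array([.5731,-.0972]) if n=="top" else np.array([.5783,-.0946])
    for z in(.075,.070,.065):
      out=[]
      for bx in(.03,.045,.06,.075):
        ys=np.arange(-.11,.11,.0005);
        P=[proj(n,[*(W+bx*ex+y*ey),z]) for y in ys];P=np.array(P,np.float32)
        v=cv2.remap(g,P[:,0].reshape(-1,1),P[:,1].reshape(-1,1),cv2.INTER_LINEAR).ravel()
        d=np.gradient(cv2.GaussianBlur(v.reshape(-1,1),(1,9),0).ravel());m=abs(ys)<.03
        i=np.argmin(np.where(m,d,0));
        ll=np.argmax(np.where(ys<-.06,d,0));rr=np.argmax(np.where(ys>.06,d,0))
        out.append((ys[i]*1000,ys[ll]*1000,ys[rr]*1000))
      print(n,z,np.round(out,1).tolist())
```

```text
top 0.075 [[-1.5, -71.5, 79.0], [-1.5, -71.5, 78.0], [-1.5, -72.0, 77.5], [-1.5, -72.0, 77.5]]Traceback (most recent call last):
  File "<stdin>", line 11, in <module>
  File "h.py", line 13, in proj
    c,R,t=cal(n);p=R@np.asarray(P,float)+t;s=p[:2]/p[2];s=s*(1+c["k1"]*(s@s));return s*c["fx"]+[c["cx"],c["cy"]]
          ~~~^^^
  File "h.py", line 4, in cal
    c=optics.get_calibration(n);R=cv2.Rodrigues(c["rvec"])[0];return c,R,np.array(c["tvec"]).ravel()
ValueError: time passes only in moves, steps and waits
```

```bash
sed -i 's/^def cal(n):/import functools\n@functools.lru_cache(None)\ndef cal(n):/' h.py
cat > e.py <<'E'
from h import *
import sys
ang=np.radians(-10.1);ex=np.array([np.cos(ang),np.sin(ang)]);ey=np.array([-np.sin(ang),np.cos(ang)])
k=sys.argv[1]
for n,f in(("top",f"pics/t{k}.png"),("scene",f"pics/s{k}.png")):
    g=cv2.cvtColor(cv2.imread(f),cv2.COLOR_BGR2GRAY).astype(np.float32)
    W=np.array([.5731,-.0972]) if n=="top" else np.array([.5783,-.0946])
    for z in(.075,.069):
      out=[]
      for bx in(.03,.045,.06,.075):
        ys=np.arange(-.11,.11,.0005);
        P=np.array([proj(n,[*(W+bx*ex+y*ey),z]) for y in ys],np.float32)
        v=cv2.remap(g,P[:,0].reshape(-1,1),P[:,1].reshape(-1,1),cv2.INTER_LINEAR).ravel()
        d=np.gradient(cv2.GaussianBlur(v.reshape(-1,1),(1,9),0).ravel());m=abs(ys)<.03
        out.append([ys[i]*1000 for i in(np.argmin(np.where(m,d,0)),np.argmax(np.where(ys<-.06,d,0)),np.argmax(np.where(ys>.06,d,0)))])
      print(n,z,np.round(out,1).tolist())
E
python3 e.py 13; python3 g.py .4663 .0022 .083 -100
```

```text
top 0.075 [[-1.5, -71.5, 79.0], [-1.5, -71.5, 78.0], [-1.5, -72.0, 77.5], [-1.5, -72.0, 77.5]]
top 0.069 [[-2.0, -72.5, 79.0], [-2.0, -72.5, 79.0], [-2.0, -72.5, 78.0], [-2.0, -73.0, 77.5]]
scene 0.075 [[-10.5, -75.0, 75.0], [-10.5, -75.0, 74.5], [-10.0, -75.0, 75.0], [-11.0, -75.0, 75.5]]
scene 0.069 [[-7.5, -72.5, 78.5], [-7.5, -72.5, 78.0], [-7.5, -72.5, 78.0], [-8.0, -72.5, 78.5]]
t 13.78 shift [-0.5 -1.2  4.3] turn -0.4 jaw -100.4 pos [466.6   0.9  87.3] tilt [ 0.0022 -0.0015 -1.    ] w 19.9 F [-0.4 -9.   4.4] j6 1.68
```

Run:
```python
from h import *
b=cv2.imread("pics/s13.png");b0=cv2.imread("pics/scene0.png")
f=lambda im,x,y,w,h:cv2.resize(im[y:y+h,x:x+w],(780,int(780*h/w)),interpolation=cv2.INTER_CUBIC)
cv2.imwrite("pics/v14.png",np.vstack([f(b,180,160,80,30),f(b0,180,160,80,30)]))
```

```text
(no output)
```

View pics/v14.png

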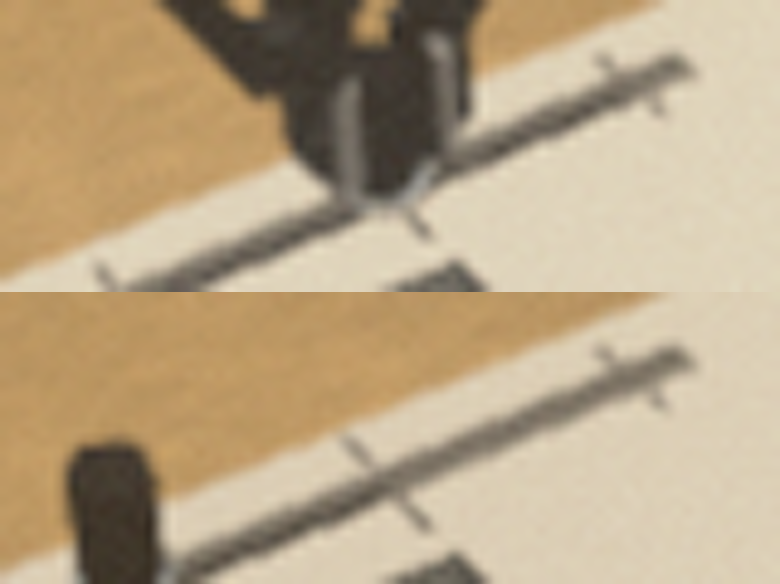

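Run:
```python
from h import *
b=cv2.imread("pics/s13.png");b0=cv2.imread("pics/scene0.png")
f=lambda im,x,y,w,h:cv2.resize(im[y:y+h,x:x+w],(390,int(390*h/w)),interpolation=cv2.INTER_CUBIC)
cv2.imwrite("pics/v15.png",np.hstack([f(b,205,163,30,30),f(b0,178,175,30,30)]))
```

```text
(no output)
```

View pics/v15.png

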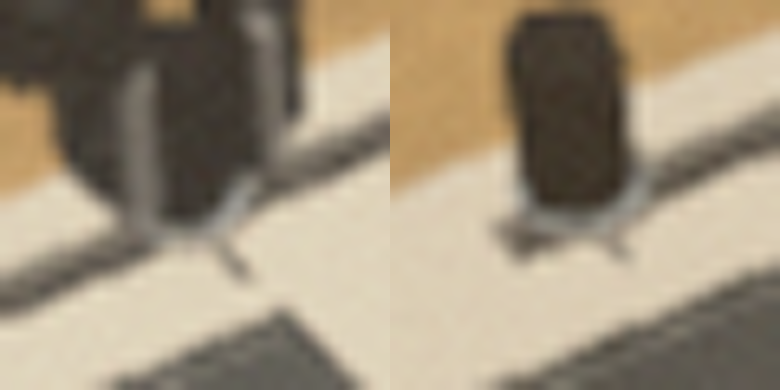

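The estimates are: knob against marks about 75 ±2 mm, TCP travel 73.8 mm, light edge 70–71 mm. I'll nudge it 2 mm further open and measure again.

Emit:
drive_tool --targets '[[[0,-1,0,0,5],[0,-2,0,0,5],[0,-2,0,0,5],[0,-2,0,0,5]]]'

```text
time_s: 14.12
position: [0.4669, 0.0028, 0.0873]
tcp_rot: [0.001, 0.996, -0.091, 0.001]
ft_force: [-0.1, -9.1, 4.4]
grip_width: 0.0192
```

```bash
python3 - <<'E'
from h import *
b=optics.capture("scene");a=optics.capture("top");cv2.imwrite("pics/s16.png",b);cv2.imwrite("pics/t16.png",a)
b0=cv2.imread("pics/scene0.png")
f=lambda im,x,y,w,h:cv2.resize(im[y:y+h,x:x+w],(390,int(390*h/w)),interpolation=cv2.INTER_CUBIC)
cv2.imwrite("pics/v16.png",np.vstack([np.hstack([f(b,205,163,30,22),f(b0,178,175,30,22)]),np.hstack([f(b,145,130,130,110),f(a,195,130,155,131)])]))
E
python3 e.py 16; python3 g.py .4663 .0022 .083 -100
```

```text
top 0.075 [[0.0, -71.5, 79.0], [-0.5, -71.5, 78.0], [-1.0, -72.0, 77.5], [-1.0, -72.0, 77.5]]
top 0.069 [[0.5, -72.5, 79.0], [0.0, -72.5, 79.0], [-1.5, -72.5, 78.0], [-1.5, -73.0, 77.5]]
scene 0.075 [[-8.5, -75.0, 75.5], [-8.0, -75.0, 74.5], [-8.5, -75.0, 75.0], [-9.0, -75.0, 75.5]]
scene 0.069 [[-6.0, -72.0, 78.5], [-6.0, -72.5, 78.0], [-5.5, -72.5, 78.5], [-6.0, -72.5, 78.5]]
t 14.22 shift [-0.5  0.7  4.3] turn -0.4 jaw -100.4 pos [466.9   2.8  87.3] tilt [ 0.0022 -0.0016 -1.    ] w 19.3 F [ 0.6 -9.6  4.8] j6 1.68Traceback (most recent call last):
  File "<stdin>", line 5, in <module>
    return _nx.concatenate(arrs, 1, dtype=dtype, casting=casting)
           ~~~~~~~~~~~~~~~^^^^^^^^^^^^^^^^^^^^^^^^^^^^^^^^^^^^^^^
ValueError: all the input array dimensions except for the concatenation axis must match exactly, but along dimension 0, the array at index 0 has size 330 and the array at index 1 has size 329
```

Run:
```python
import cv2,numpy as np
b=cv2.imread("pics/s16.png");a=cv2.imread("pics/t16.png");b0=cv2.imread("pics/scene0.png")
f=lambda im,x,y,w,h:cv2.resize(im[y:y+h,x:x+w],(390,290),interpolation=cv2.INTER_CUBIC)
cv2.imwrite("pics/v16.png",np.vstack([np.hstack([f(b,205,163,30,22),f(b0,178,175,30,22)]),np.hstack([f(b,145,130,150,112),f(a,110,120,270,201)])]))
```

```text
(no output)
```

View pics/v16.png

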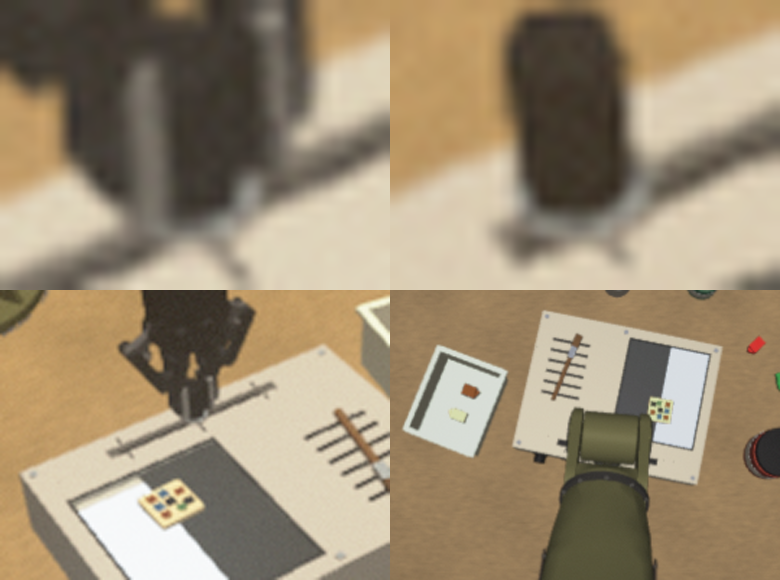

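The knob stands on the half mark with the light edge across the middle of the window. Both offcuts are in the tub, and the tile, brush and jar have not moved. Handing in with the grip held.

```bash
python3 -c "
from bench import r
print(r.close_job())"
```

```text
the job is handed in; nothing more can be done
None
```

The job is handed in after about 14 s on the robot's clock, with the fingers still holding the knob at the half mark. I moved the amber and then the cream offcut from the window into the tub. Then I gripped the knob and slid the shutter from shut to half without releasing it.

**Offcuts and other objects:** The last pictures show both offcuts on the tub floor. The tile, brush and jar looked unmoved by eye.

**Shutter position:** The last checks did not fully agree, so it is within a few millimetres of half:

| Check | Result |
|---|---|
| Tool travel from shut | 75.7 mm |
| Knob against the engraved half mark | on the mark, to about 2 mm |
| Force from the spring | about 9.5 N, the value given for half |
| Light edge, from the two cameras | about 3 mm short of the window's middle |

The light-edge figure is my least certain one. The two views disagree by several millimetres unless the shutter is taken to lie about 10 mm below the window.

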